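# Pass the tint rack over a sprung stop gate

## Task

Send the rack of tint bottles down the transfer lane to the finishing end: with one fingertip press the release bar beside the lane right down, which drops the hinged stop gate below the lane floor, and keep it down while the other fingertip pushes the rack over the gate and up against the end board. Hold the bar until the whole rack is past, so that the gate never rubs on the rack, then let go so that the gate springs up behind it. Only push: do not lift the rack or take anything out of it, keep the bottles standing, and leave everything else on the bench alone.

Things in the scene. Friction and masses are not known exactly. Their poses are not given: they have to be found in the camera images.
- lane: fixed wooden trough, open above. Origin: on the bench top, mid-width, in the gate's plane. Its +y is the travel, its -x the robot's side, where the release bar is. Floor top 26 mm above the bench, 84 mm wide inside, rails 10 mm thick with tops 44 mm above the bench. It runs from lane y = -215 mm (open end) to the end board. Nothing crosses above it
- end_board (a point): foot of the end board's inner face, mid-width, on the lane floor: lane y = +142 mm. The board is 45 mm high and stops the rack
- gate (a joint): stop gate angle, rad: 0 = sprung up, 0.32 = right down on its stop; from about 0.28 it is wholly below the floor. A 10 mm thick steel arm across the lane at lane y = 0, hinged behind the far rail. Up, it slopes to about 28 mm above the floor at the near rail; the rack cannot push it aside. Spring: about 2.5 N on the bar to start it, 5 N at the bottom; it rises when let go
- release_bar (a point): middle of the bar's top face across, in the gate's plane; moves with the gate. Flat aluminium bar along the lane outside the near rail, part of the gate: 26 mm wide, from lane y = -225 to +45 mm. Right down: level, top 45 mm above the bench, middle at lane x = -74 mm. Up: sloping, this point about 86 mm high at lane x = -57 mm. Press anywhere along it; a fingertip can slide on it
- rack: loose dark wooden rack, 78 mm wide (its x), 120 mm long (its y, along the lane), six pockets, three with bottles; about 0.4 kg loaded. Origin: centre of its underside. Side walls 30 mm, end boards 48 mm high. It starts in the lane before the gate; home is lane y = +82 mm (front end on the end board, rear end 22 mm past the gate's middle)
- rack_rear (a point): on the outer face of the rack's rear end board, mid-width, 40 mm above its underside (66 mm above the bench): the flat 78 mm wide face to push on, its top 74 mm above the bench. A finger still pressed against it as the hand rises would drag the rack up with it
- bottle_1: small tint bottle, 24 mm across and 49 mm tall, standing loose in a front pocket of the rack (top about 81 mm above the bench). Origin: centre of its underside
- bottle_2: the same, in a middle pocket of the rack
- bottle_3: the same, in a rear pocket of the rack
- glue_bottle: bystander: white glue bottle with a spout, 54 mm across, 146 mm tall, standing beyond the end board. Origin: centre of its underside
- offcut: bystander: plain wood offcut, 34 x 72 x 22 mm, lying on the leather tool roll behind the open end of the lane. Origin: centre of its underside
- wax_tin: bystander: round lidded wax tin, 61 mm across, 26 mm high, standing on the robot's side of the lane past the end of the release bar. Origin: centre of its underside

How it is judged:
By the outcome, as a careful person would: the job done as asked, in the order asked, and still so for the second after the job is handed in, with the robot touching nothing.
It also fails if it takes over 38 s, if anything falls off the work surface, if the arm or the gripper's body presses on something with over 40 N, if the wrist force passes 120 N, or if a joint passes its speed limit or range.

## Robot

A 6-joint arm with a two-finger parallel gripper is mounted at the origin on the work surface; the furniture and walls round the work are solid. World frame = base frame: x ahead of the robot, y to its left, z up, the work surface at z = 0. Lengths are in m, angles in rad, forces in N, time in s.
With the tool pointing down it reaches from about 0.3 to 0.775 m from the base axis. Payload 14.6 kg.
Tool frame: the origin (TCP) lies at the very end of the fingers, on their centre line; the grasp point (between the pads) lies 19 mm behind it; z points along the fingers, y is the line along which they close (so a half turn about z gives the same grasp; the last joint's range is limited). The gripper opens to 94 mm and grips with 3 to 60 N. Pads are 16 mm wide; open, the fingers measure 119 mm over their backs; the gripper's body (75 mm by 177 mm) begins 78 mm behind the grasp point.
Start: joints at [1.176, 0.3, 1.521, -0, 1.321, -0.067], TCP at [0.177, 0.521, 0.205] pointing down, gripper open.
Joint ranges: [-3.03, 3.03], [-0.79, 2.21], [0.23, 2.52], [-1.04, 4.18], [0, 3.07], [-2.55, 2.55]. Speed limits (rad/s): [2.22, 2.22, 2.57, 3.14, 3.14, 3.14].

## Interface

Orientations are given as [roll, pitch, yaw] about the fixed x, y, z axes, in that order (R = Rz(yaw) Ry(pitch) Rx(roll)).
In Python, from station import ctrl gives the robot as it stands.
- The arm moves only by the tool move_arm, never from a script. Its argument "increments" is a list of rows, each a list of 7 numbers: the opening, from 0 (shut) to 1 (fully open), then the shift along the tool's x, y, z in units of 50 mm (1.0 is 50 mm), then the turn, a rotation vector about the tool's x, y, z in rad. In form: [[claw, tx, ty, tz, rx, ry, rz], ...]. A call has 1 to 20 rows; each row shifts and turns the commanded pose from where the row before left it, along the tool's axes as they then stand; what a row does not reach is not made up. A row lasts 1/10 s, in which the tool goes at most 50 mm and 8.59 degrees, less where a joint would pass 70% of its speed; a pose out of reach is approached as far as the arm can. A call is refused whole if a number of a shift passes 1 or a number of a turn 0.15, either way. A call with a gripper value outside its range is refused whole. The fingers move at their own pace and stop on an object; "force" is the grip in N (left out, the last holds). Time passes only in rows, so rows that do not move let the fingers close. It gives the time, the measured TCP pose, the force, the opening and the grip force at its end, in the units of the state.
- ctrl.get_obs(): the state, without advancing time (a new reading comes with each control period).
- ctrl.camera(name): name is "scene" or "top" or "wrist"; returns a dict with "color" (480x640x3 uint8, blue, green, red), "K" (3x3 intrinsics, pixels), "pose" (4x4, takes a point from camera to world coordinates); the wrist camera has in their place "tool_from_camera" (4x4, takes a point from camera to tool coordinates, whose origin is the TCP and whose axes are the flange's). Camera axes: x right, y down, z forward; pixel columns grow to the right and rows downward; lengths in m; the calibration is good to about 2 mm. A picture is of the moment at which its call begins: read the wrist's pose just before it. There is no depth.
- ctrl.hand_in(): hands the job in; it is judged then, once.
Trained networks look in a picture, given as the dict that the camera call returned (one of the last four; its "shot" number tells which), for a name from the list of things; names that differ only in an ending like _2 or _b are one class to them, and where a whole thing is asked for, a point or a joint stands for the part that bears it (a point fixed in the world has none). Each returns a list of dicts, best first, with "conf" (0 to 1); they miss things now and then, are a little off and sometimes report something else, mostly with a low value. They report only what shows in the picture. A call takes as long as a camera call.
- ctrl.cut_out(name, picture): "mask" (480x640 bool, what is visible of it) and "centre" ([row, column] in pixels, amid what is visible of it).
The state is a dict: "time_s": time; "qpos": joint angles; "joint_vel": joint speeds; "tau": joint torques, N m; "ee_pos": TCP position; "eef_rot": TCP orientation; "force": force on the tool from outside, world axes, zero at the start; "moment": the same for the moment, N m; "grip_width": finger opening in m; "grip_force": force on a finger pad.
Only numpy, scipy, OpenCV 4.12 (cv2) and the standard library are available. Lean on these libraries where they do the work, as an engineer would, in place of code of your own. Each camera call takes 0.05 s, during which the arm holds its last target. There are 200 camera calls.

## Working session

There is one attempt and no reset: what is moved stays moved. The work goes in short steps, Python scripts to look and compute and a tool call to move; the robot and the scene stay as the last step left them, time stands still between calls to the robot, and variables do not carry over. Pictures are saved under pics/ and viewed, at most 10 in all, crops included, and the job is handed in when it is done.

Besides the shell and the picture viewer there is one more tool, called after "Request:" as name(argument=value, ...) on one line, values as JSON. move_arm: Moves the arm, as the interface text tells. Its arguments: {"type":"object","properties":{"increments":{"type":"array","items":{"type":"array","items":{"type":"number"}}},"force":{"type":"number"}},"required":["increments"]}

```bash
ls; mkdir -p pics; python3 - <<'E'
from station import ctrl
import cv2,numpy as np,pickle
o=ctrl.get_obs();print(o)
for n in ["scene","top"]:
    p=ctrl.camera(n);cv2.imwrite(f"pics/{n}0.png",p["color"]);print(n,p["K"].tolist(),np.round(p["pose"],4).tolist())
    for k in ["lane","release_bar","rack","gate","bottle_1","glue_bottle","wax_tin","offcut"]:
        r=ctrl.cut_out(k,p)
        for d in r[:3]:
            ys,xs=np.nonzero(d["mask"]);print(k,round(d["conf"],2),np.round(d["centre"]),len(xs),cv2.minAreaRect(np.c_[xs,ys].astype(np.float32)) if len(xs) else 0)
    pickle.dump(p,open(f"{n}0.pkl","wb"))
E
```

```text
pics
{'time_s': 0.0, 'qpos': array([ 1.17643027e+00,  3.00449604e-01,  1.52157900e+00, -2.48360273e-05,
        1.32066695e+00, -6.65942818e-02]), 'joint_vel': array([-0.0007458 , -0.00100245, -0.0001019 , -0.00036815,  0.00048865,
       -0.00055675]), 'tau': array([-1.22537302e-03, -5.31809306e+01, -3.52733839e+01,  7.08232471e-02,
        2.43911584e-02, -8.18845501e-05]), 'ee_pos': array([0.17697221, 0.52048256, 0.20489899]), 'eef_rot': array([-3.14049059e+00, -4.93898859e-05,  2.81382701e+00]), 'force': array([ 0.1038839 , -0.43228393,  0.02334659]), 'moment': array([ 0.05300126, -0.0095721 , -0.01176845]), 'grip_force': 0.0, 'grip_width': 0.0939318441541038}
scene [[475.3921770127929, 0.0, 310.27165173700257], [0.0, 475.3921770127929, 242.08973851205525], [0.0, 0.0, 1.0]] [[0.6465, -0.4939, 0.5815, -0.0165], [-0.7628, -0.4325, 0.4807, -0.5412], [0.014, -0.7544, -0.6563, 0.6505], [0.0, 0.0, 0.0, 1.0]]
lane 0.63 [287. 330.] 9414 ((339.4800109863281, 284.3599853515625), (206.8000030517578, 66.4000015258789), 36.86989974975586)
release_bar 0.65 [296. 340.] 2041 ((348.20465087890625
[... 1912 characters left out ...]
6875, 56.818721771240234), 26.029592514038086)
bottle_1 0.68 [245. 366.] 102 ((366.0, 248.0), (10.0, 10.0), 90.0)
bottle_1 0.67 [253. 398.] 101 ((399.0, 252.0), (10.0, 10.0), 90.0)
bottle_1 0.53 [237. 383.] 104 ((383.0, 234.5), (11.0, 10.0), 90.0)
glue_bottle 0.67 [236. 256.] 518 ((255.50003051757812, 235.00003051757812), (27.577163696289062, 21.92030906677246), 45.0)
wax_tin 0.73 [272. 276.] 489 ((277.0, 275.0), (24.0, 24.0), 90.0)
offcut 0.79 [250. 456.] 493 ((453.06756591796875, 249.40541076660156), (15.946702003479004, 33.208595275878906), 80.53767395019531)
offcut 0.65 [239. 334.] 6323 ((353.0512390136719, 242.32965087890625), (167.70639038085938, 59.56194305419922), 3.5035314559936523)
```

```bash
python3 - <<'E'
import cv2
a=cv2.imread("pics/top0.png")[180:320,220:480];cv2.imwrite("pics/top0c.png",cv2.resize(a,None,fx=3,fy=3,interpolation=cv2.INTER_CUBIC))
E
```

```text
(no output)
```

View pics/scene0.png

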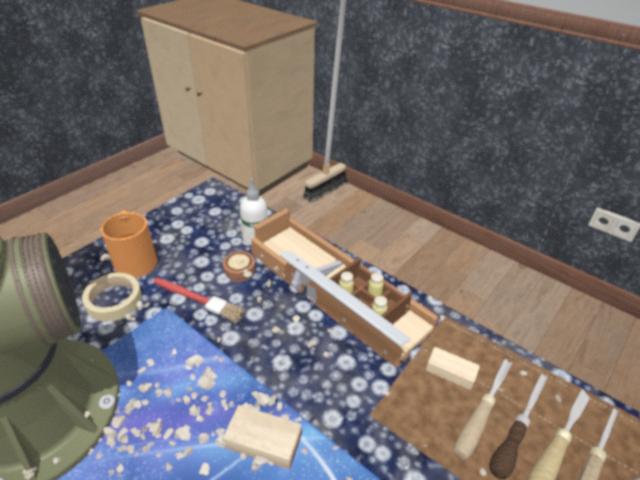

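View pics/top0c.png

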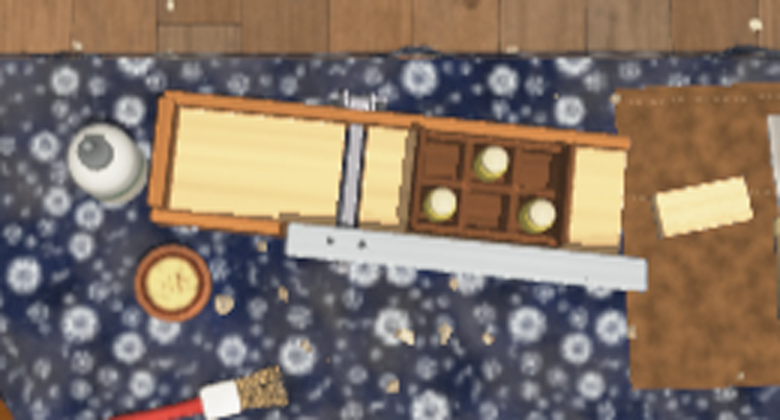

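```bash
cat > h.py <<'E'
import cv2,numpy as np
def proj(p,P,T=None):
    T=p["pose"] if T is None else T
    q=(np.atleast_2d(P)-T[:3,3])@T[:3,:3]
    return (q@p["K"].T)[:,:2]/q[:,2:]
def lane2w(L,P):
    P=np.atleast_2d(P)/1000.;c,s=np.cos(L[2]),np.sin(L[2])
    return np.c_[L[0]+c*P[:,0]-s*P[:,1],L[1]+s*P[:,0]+c*P[:,1],P[:,2]]
def segs():
    S=[]
    def line(*pts): S.extend(zip(pts[:-1],pts[1:]))
    for x in(-52,-42,42,52): line((x,-215,44),(x,142,44))
    line((-42,142,26),(42,142,26)); line((-42,142,71),(42,142,71))
    line((-69.3,-225,90),(-44.7,-225,82),(-44.7,45,82),(-69.3,45,90),(-69.3,-225,90))
    return S
def draw(img,p,L,f,off,T=None,extra=[]):
    for a,b in segs()+extra:
        uv=(proj(p,lane2w(L,[a,b]),T)-off+.5)*f-.5
        cv2.line(img,tuple(int(v) for v in uv[0]),tuple(int(v) for v in uv[1]),(0,0,255),1)
def rack(y): 
    c=[(-39,y-60,74),(39,y-60,74),(39,y+60,74),(-39,y+60,74),(-39,y-60,74)]
    return list(zip(c[:-1],c[1:]))
E
python3 - <<'E'
from h import *
import pickle
from scipy.optimize import least_squares
p=pickle.load(open("top0.pkl","rb"));s=pickle.load(open("scene0.pkl","rb"))
P=[(52,-215,44),(-69.3,-225,90),(-44.7,-225,82),(-69.3,45,90),(-44.7,45,82)]
uv=np.array([(629,138),(646,290),(646,258),(287,254),(289,223)])/3+[220,180]
r=least_squares(lambda L:(proj(p,lane2w(L,P))-uv).ravel(),[.45,-.1,-.07]);L=r.x
print(L,np.round(r.fun.reshape(-1,2),1).tolist())
# rack y from top: rear top edge crop (572,147)-(566,245), front (412,127)-(405,225)
for name,q in(("rear",[(572,147),(566,245)]),("front",[(414,127),(407,225)])):
    for u in q:
        u=np.array(u)/3+[220,180]
        rr=least_squares(lambda v:(proj(p,lane2w(L,[(v[0],v[1],74)]))-u).ravel(),[0,-100.]);print(name,rr.x)
np.save("L.npy",L)
a=cv2.resize(p["color"][180:320,220:480],None,fx=3,fy=3);draw(a,p,L,3,[220,180],extra=rack(-105))
b=cv2.resize(s["color"][190:370,230:460],None,fx=3,fy=3);draw(b,s,L,3,[230,190],extra=rack(-105))
b=b[:,:690];o=np.zeros((420+540,780,3),np.uint8);o[:420,:780]=a;o[420:,:690]=b
cv2.imwrite("pics/fit.png",cv2.resize(o,(488,600)));cv2.imwrite("pics/fit_s.png",b)
E
```

```text
[ 0.48608009 -0.15598682 -0.09692534] [[0.9, -0.5], [0.5, 0.2], [0.4, 0.0], [-1.2, 0.2], [-0.6, -0.1]]
rear [  34.49294325 -164.1949269 ]
rear [ -40.21224099 -165.46348493]
front [ 38.1946426  -43.61835567]
front [-36.86422988 -45.09055823]
```

View pics/fit_s.png

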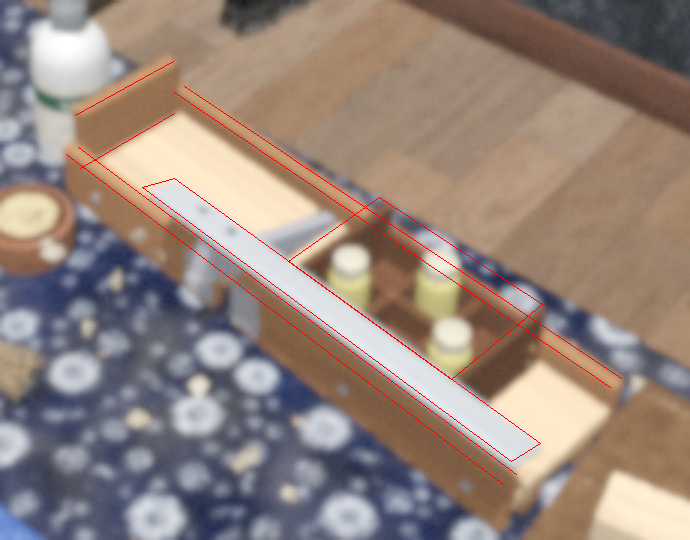

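```bash
cat > plan.py <<'E'
import numpy as np
from scipy.spatial.transform import Rotation as R
# each row: shift in current tool axes then turn; waypoints (x,y,z,yaw,n)
def plan(pos,rpy,wps,claw):
    pos=np.array(pos);r=R.from_euler('xyz',rpy);rows=[]
    for x,y,z,yaw,n in wps:
        tgt=R.from_euler('xyz',[np.pi,0,yaw])
        for k in range(n,0,-1):
            d=(np.array([x,y,z])-pos)/k; t=np.round(r.inv().apply(d)/.05,2)
            w=np.round((r.inv()*tgt).as_rotvec()/k,3)
            rows.append([claw]+t.tolist()+w.tolist());pos=pos+r.apply(t*.05);r=r*R.from_rotvec(w)
    return rows
E
python3 - <<'E'
from station import ctrl
from plan import *
o=ctrl.get_obs()
rows=plan(o["ee_pos"],o["eef_rot"],[(.40,.10,.205,2.14,12),(.438,-.339,.20,1.474,12)],.59)
print(rows[:12]);print(rows[12:])
E
```

```text
[[0.59, -0.58, -0.54, 0.0, -0.0, -0.0, 0.056], [0.59, -0.61, -0.51, 0.0, -0.0, -0.0, 0.056], [0.59, -0.63, -0.48, 0.0, -0.0, -0.0, 0.056], [0.59, -0.66, -0.44, 0.0, -0.0, -0.0, 0.056], [0.59, -0.68, -0.4, 0.0, -0.0, -0.0, 0.056], [0.59, -0.71, -0.36, 0.0, -0.0, -0.0, 0.056], [0.59, -0.72, -0.32, 0.0, -0.0, -0.0, 0.056], [0.59, -0.74, -0.28, 0.0, -0.0, -0.0, 0.056], [0.59, -0.76, -0.24, 0.0, -0.0, -0.0, 0.056], [0.59, -0.77, -0.2, 0.0, -0.0, -0.0, 0.057], [0.59, -0.78, -0.16, 0.0, -0.0, -0.0, 0.056], [0.59, -0.79, -0.11, 0.01, -0.0, -0.0, 0.057]]
[[0.59, -0.65, -0.34, 0.01, -0.0, -0.0, 0.055], [0.59, -0.67, -0.3, 0.01, -0.0, -0.0, 0.056], [0.59, -0.68, -0.27, 0.01, -0.0, -0.0, 0.055], [0.59, -0.7, -0.23, 0.01, -0.0, -0.0, 0.056], [0.59, -0.71, -0.19, 0.01, -0.0, -0.0, 0.055], [0.59, -0.72, -0.15, 0.01, -0.0, -0.0, 0.056], [0.59, -0.73, -0.11, 0.01, -0.0, -0.0, 0.055], [0.59, -0.73, -0.07, 0.01, -0.0, -0.0, 0.056], [0.59, -0.73, -0.03, 0.0, -0.0, -0.0, 0.055], [0.59, -0.73, 0.01, 0.01, -0.0, -0.0, 0.056], [0.59, -0.74, 0.05, 0.0, -0.0, -0.0, 0.055], [0.59, -0.73, 0.1, 0.01, -0.0, -0.0, 0.056]]
```

Request:
move_arm(increments=[[0.59, -0.58, -0.54, 0, 0, 0, 0.056], [0.59, -0.61, -0.51, 0, 0, 0, 0.056], [0.59, -0.63, -0.48, 0, 0, 0, 0.056], [0.59, -0.66, -0.44, 0, 0, 0, 0.056], [0.59, -0.68, -0.4, 0, 0, 0, 0.056], [0.59, -0.71, -0.36, 0, 0, 0, 0.056], [0.59, -0.72, -0.32, 0, 0, 0, 0.056], [0.59, -0.74, -0.28, 0, 0, 0, 0.056], [0.59, -0.76, -0.24, 0, 0, 0, 0.056], [0.59, -0.77, -0.2, 0, 0, 0, 0.057], [0.59, -0.78, -0.16, 0, 0, 0, 0.056], [0.59, -0.79, -0.11, 0.01, 0, 0, 0.057]])

```text
time_s: 2.1
ee_pos: [0.4007, 0.0985, 0.2053]
eef_rot: [3.141, 0.0, 2.137]
force: [-0.6, 0.9, 0.7]
grip_width: 0.0556
grip_force: 0.0
```

Request:
move_arm(increments=[[0.59, -0.65, -0.34, 0.01, 0, 0, 0.055], [0.59, -0.67, -0.3, 0.01, 0, 0, 0.056], [0.59, -0.68, -0.27, 0.01, 0, 0, 0.055], [0.59, -0.7, -0.23, 0.01, 0, 0, 0.056], [0.59, -0.71, -0.19, 0.01, 0, 0, 0.055], [0.59, -0.72, -0.15, 0.01, 0, 0, 0.056], [0.59, -0.73, -0.11, 0.01, 0, 0, 0.055], [0.59, -0.73, -0.07, 0.01, 0, 0, 0.056], [0.59, -0.73, -0.03, 0, 0, 0, 0.055], [0.59, -0.73, 0.01, 0.01, 0, 0, 0.056], [0.59, -0.74, 0.05, 0, 0, 0, 0.055], [0.59, -0.73, 0.1, 0.01, 0, 0, 0.056], [0.59, 0, 0, 0, 0, 0, 0], [0.59, 0, 0, 0, 0, 0, 0]])

```text
time_s: 3.5
ee_pos: [0.4378, -0.3393, 0.1995]
eef_rot: [-3.141, -0.001, 1.473]
force: [-0.0, 0.5, -0.4]
grip_width: 0.0551
grip_force: 0.0
```

```bash
python3 - <<'E'
from station import ctrl
from h import *
from scipy.spatial.transform import Rotation as R
import pickle
o=ctrl.get_obs();p=ctrl.camera("wrist")
T=np.eye(4);T[:3,:3]=R.from_euler('xyz',o["eef_rot"]).as_matrix();T[:3,3]=o["ee_pos"];p["pose"]=T@p["tool_from_camera"]
pickle.dump(p,open("w1.pkl","wb"));print(np.round(p["tool_from_camera"],3).tolist(),p["K"][0,0])
L=np.load("L.npy");a=p["color"].copy();cv2.imwrite("pics/w1raw.png",a);draw(a,p,L,1,[0,0],extra=rack(-105))
for x,y,z in [(-64,-187,90),(0,-187,45)]:
    u=proj(p,lane2w(L,[(x,y,z)]))[0];cv2.circle(a,tuple(int(v) for v in u),4,(0,255,0),1)
cv2.imwrite("pics/w1.png",a)
E
```

```text
[[0.001, -0.968, -0.251, 0.072], [1.0, 0.001, -0.001, -0.0], [0.001, -0.251, 0.968, -0.179], [0.0, 0.0, 0.0, 1.0]] 404.7855214862159
```

View pics/w1.png

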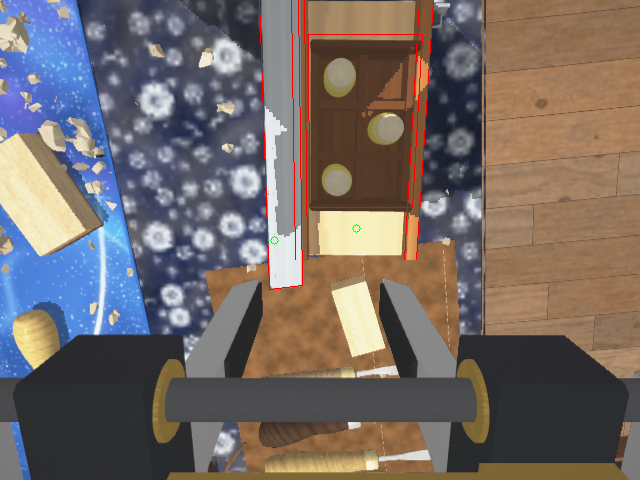

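Request:
move_arm(increments=[[0.59, 0, 0, 0.4, 0, 0, 0], [0.59, 0, 0, 0.5, 0, 0, 0], [0.59, 0, 0, 0.5, 0, 0, 0], [0.59, 0, 0, 0.5, 0, 0, 0], [0.59, 0, 0, 0.2, 0, 0, 0], [0.59, 0, 0, 0, 0, 0, 0], [0.59, 0, -0.01, 0.1, 0, 0, 0], [0.59, 0, -0.01, 0.1, 0, 0, 0], [0.59, 0, -0.01, 0.1, 0, 0, 0], [0.59, 0, -0.01, 0.1, 0, 0, 0], [0.59, 0, -0.01, 0.1, 0, 0, 0], [0.59, 0, -0.01, 0.1, 0, 0, 0], [0.59, 0, -0.01, 0.1, 0, 0, 0], [0.59, 0, -0.01, 0.1, 0, 0, 0], [0.59, 0, 0, 0, 0, 0, 0]])

```text
time_s: 5.05
ee_pos: [0.4338, -0.3388, 0.0543]
eef_rot: [-3.141, -0.0, 1.474]
force: [-2.1, -0.0, 5.6]
grip_width: 0.0555
grip_force: 2.5
```

Request:
move_arm(increments=[[0.59, 0, -0.01, 0.06, 0, 0, 0], [0.59, 0, -0.01, 0.06, 0, 0, 0], [0.59, 0, -0.01, 0.06, 0, 0, 0], [0.59, 0, 0, 0, 0, 0, 0], [0.59, 0, 0, 0, 0, 0, 0]])

```text
time_s: 5.55
ee_pos: [0.4324, -0.3387, 0.046]
eef_rot: [-3.141, -0.0, 1.474]
force: [-4.0, 0.9, 6.2]
grip_width: 0.0558
grip_force: 3.0
```

```bash
python3 - <<'E'
from station import ctrl
from h import *
ims=[ctrl.camera(n)["color"] for n in("wrist","scene","top")]
a=ims[0][0:300,200:500];b=cv2.resize(ims[1][190:390,230:470],(360,300));c=cv2.resize(ims[2][180:320,220:480],(557,300))
o=np.zeros((600,660,3),np.uint8);o[:300,:300]=a;o[:300,300:660]=b;o[300:,:557]=c
cv2.imwrite("pics/p2.png",o)
E
```

```text
(no output)
```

View pics/p2.png

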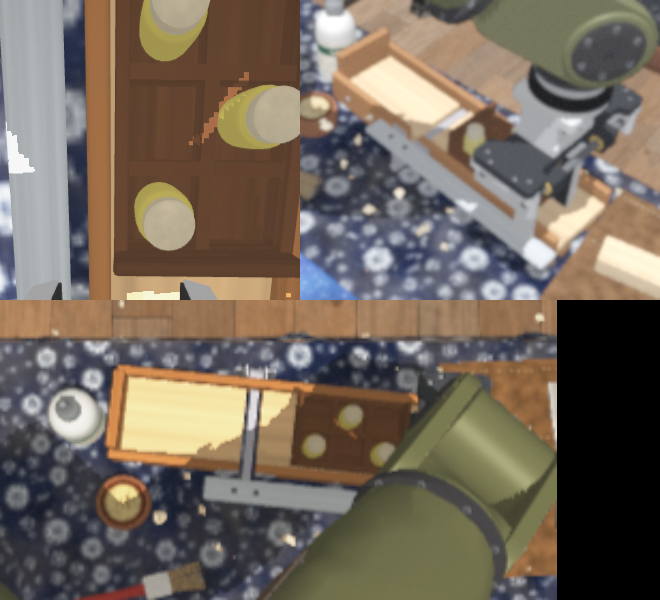

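Request:
move_arm(increments=[[0.59, 0, 0, 0.04, 0, 0, 0], [0.59, 0, 0, 0.04, 0, 0, 0], [0.59, 0, 0, 0, 0, 0, 0]])

```text
time_s: 6.0
ee_pos: [0.4326, -0.3389, 0.0438]
eef_rot: [-3.141, 0.001, 1.474]
force: [-11.1, 6.4, 27.8]
grip_width: 0.0556
grip_force: 14.3
```

Request:
move_arm(increments=[[0.59, 0.06, 0, -0.02, 0, 0, 0], [0.59, 0.08, 0, 0, 0, 0, 0], [0.59, 0.08, 0, 0, 0, 0, 0], [0.59, 0.06, 0, 0, 0, 0, 0], [0.59, 0.06, 0, 0, 0, 0, 0], [0.59, 0.06, 0, 0, 0, 0, 0], [0.59, 0.08, 0, 0, 0, 0, 0], [0.59, 0.08, 0, 0, 0, 0, 0], [0.59, 0.1, 0, 0, 0, 0, 0], [0.59, 0.1, 0, 0, 0, 0, 0]])

```text
time_s: 7.0
ee_pos: [0.4377, -0.3031, 0.0449]
eef_rot: [3.137, 0.005, 1.474]
force: [-0.8, -12.2, 12.6]
grip_width: 0.0558
grip_force: 7.5
```

Request:
move_arm(increments=[[0.59, 0.1, 0, 0, 0, 0, 0], [0.59, 0.12, 0, 0, 0, 0, 0], [0.59, 0.12, 0, 0, 0, 0, 0], [0.59, 0.12, 0, 0, 0, 0, 0], [0.59, 0.12, 0, 0, 0, 0, 0], [0.59, 0.12, 0, 0, 0, 0, 0], [0.59, 0.12, 0, 0, 0, 0, 0], [0.59, 0.12, 0, 0, 0, 0, 0], [0.59, 0.12, 0, 0, 0, 0, 0], [0.59, 0.1, 0, 0, 0, 0, 0]])

```text
time_s: 8.0
ee_pos: [0.4435, -0.2452, 0.0448]
eef_rot: [3.137, 0.005, 1.474]
force: [-1.4, -13.6, 14.1]
grip_width: 0.0556
grip_force: 8.0
```

```bash
python3 - <<'E'
from station import ctrl
from h import *
ims=[ctrl.camera(n)["color"] for n in("wrist","scene","top")]
a=ims[0][0:300,200:500];b=cv2.resize(ims[1][190:390,230:470],(360,300));c=cv2.resize(ims[2][180:320,220:480],(557,300))
o=np.zeros((600,660,3),np.uint8);o[:300,:300]=a;o[:300,300:660]=b;o[300:,:557]=c
cv2.imwrite("pics/p3.png",o);q=ctrl.get_obs();print(q["ee_pos"],q["force"],q["time_s"])
E
```

```text
[ 0.44356865 -0.24452413  0.04476288] [ 0.70983326 -5.02453624 14.41838592] 8.15
```

View pics/p3.png

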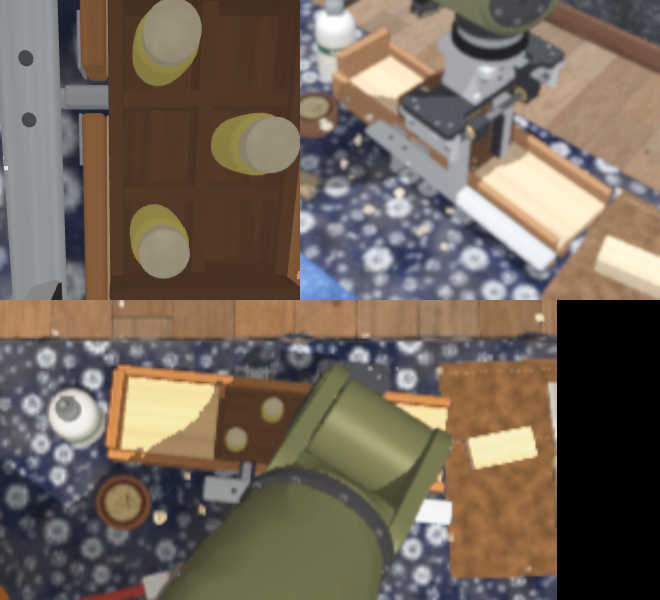

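Request:
move_arm(increments=[[0.59, 0.06, 0, 0, 0, 0, 0], [0.59, 0.1, 0, 0, 0, 0, 0], [0.59, 0.12, 0, 0, 0, 0, 0], [0.59, 0.12, 0, 0, 0, 0, 0], [0.59, 0.12, 0, 0, 0, 0, 0], [0.59, 0.12, 0, 0, 0, 0, 0], [0.59, 0.12, 0, 0, 0, 0, 0], [0.59, 0.12, 0, 0, 0, 0, 0], [0.59, 0.12, 0, 0, 0, 0, 0], [0.59, 0.12, 0, 0, 0, 0, 0], [0.59, 0.12, 0, 0, 0, 0, 0], [0.59, 0.12, 0, 0, 0, 0, 0], [0.59, 0.12, 0, 0, 0, 0, 0], [0.59, 0.12, 0, 0, 0, 0, 0], [0.59, 0.1, 0, 0, 0, 0, 0], [0.59, 0.08, 0, 0, 0, 0, 0], [0.59, 0.06, 0, 0, 0, 0, 0], [0.59, 0.04, 0, 0, 0, 0, 0]])

```text
time_s: 9.95
ee_pos: [0.4528, -0.1514, 0.0448]
eef_rot: [3.136, 0.004, 1.474]
force: [0.3, -12.8, 15.6]
grip_width: 0.0552
grip_force: 9.0
```

Request:
move_arm(increments=[[0.59, 0.04, 0, 0, 0, 0, 0], [0.59, 0.04, 0, 0, 0, 0, 0], [0.59, 0.04, 0, 0, 0, 0, 0], [0.59, 0.04, 0, 0, 0, 0, 0], [0.59, 0.04, 0, 0, 0, 0, 0]])

```text
time_s: 10.45
ee_pos: [0.4538, -0.1415, 0.0448]
eef_rot: [3.136, 0.004, 1.474]
force: [-0.0, -15.0, 15.9]
grip_width: 0.0554
grip_force: 8.9
```

Request:
move_arm(increments=[[0.59, 0.03, 0, 0, 0, 0, 0], [0.59, 0.03, 0, 0, 0, 0, 0], [0.59, 0.03, 0, 0, 0, 0, 0]])

```text
time_s: 10.75
ee_pos: [0.4537, -0.14, 0.0449]
eef_rot: [3.136, 0.008, 1.473]
force: [-13.2, -50.5, 15.6]
grip_width: 0.0556
grip_force: 28.9
```

Request:
move_arm(increments=[[0.59, -0.04, 0, 0, 0, 0, 0], [0.59, -0.06, 0, 0, 0, 0, 0], [0.59, -0.1, 0, 0, 0, 0, 0], [0.59, -0.12, 0, 0, 0, 0, 0], [0.59, -0.12, 0, 0, 0, 0, 0], [0.59, -0.12, 0, 0, 0, 0, 0], [0.59, -0.12, 0, 0, 0, 0, 0], [0.59, -0.12, 0, 0, 0, 0, 0], [0.59, -0.06, 0, 0, 0, 0, 0], [0.59, 0, 0, 0, 0, 0, 0]])

```text
time_s: 11.75
ee_pos: [0.4494, -0.1774, 0.0444]
eef_rot: [3.139, -0.001, 1.473]
force: [-1.8, 8.7, 21.6]
grip_width: 0.0559
grip_force: 10.9
```

```bash
python3 - <<'E'
from station import ctrl
from h import *
ims=[ctrl.camera(n)["color"] for n in("wrist","scene")]
b=cv2.resize(ims[1][190:390,230:470],(360,300))
o=np.zeros((600,640,3),np.uint8);o[:300]=ims[0][:300];o[300:,:360]=b
cv2.imwrite("pics/p4.png",o);q=ctrl.get_obs();print(q["ee_pos"],q["force"],q["time_s"])
E
```

```text
[ 0.44934244 -0.17740908  0.04437855] [-0.45890228  8.7028232  21.04773349] 11.85
```

View pics/p4.png

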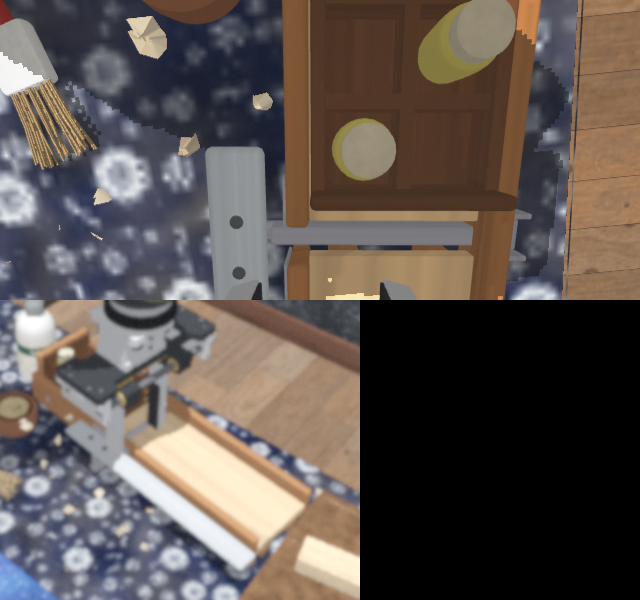

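Request:
move_arm(increments=[[0.59, 0, 0.02, -0.1, 0, 0, 0], [0.59, 0, 0.02, -0.1, 0, 0, 0], [0.59, 0, 0.02, -0.1, 0, 0, 0], [0.59, 0, 0.02, -0.1, 0, 0, 0], [0.59, 0, 0.02, -0.1, 0, 0, 0], [0.59, 0, 0.02, -0.1, 0, 0, 0], [0.59, 0, 0.02, -0.1, 0, 0, 0], [0.59, 0, 0.02, -0.1, 0, 0, 0], [0.59, 0, 0, -0.1, 0, 0, 0], [0.59, 0, 0, -0.1, 0, 0, 0], [0.59, 0, 0, -0.2, 0, 0, 0], [0.59, 0, 0, -0.5, 0, 0, 0], [0.59, 0, 0, -0.8, 0, 0, 0], [0.59, 0, 0, -0.8, 0, 0, 0], [0.59, 0, 0, -0.5, 0, 0, 0], [0.59, -0.5, 0, 0, 0, 0, 0], [0.59, -0.8, 0, 0, 0, 0, 0], [0.59, -0.8, 0, 0, 0, 0, 0], [0.59, -0.5, 0, 0, 0, 0, 0], [0.59, 0, 0, 0, 0, 0, 0]])

```text
time_s: 13.85
ee_pos: [0.4427, -0.3103, 0.2329]
eef_rot: [-3.141, -0.0, 1.471]
force: [0.1, -0.3, -0.7]
grip_width: 0.0555
grip_force: 0.0
```

```bash
python3 - <<'E'
from station import ctrl
from h import *
ims=[ctrl.camera(n)["color"] for n in("wrist","scene")]
b=cv2.resize(ims[1][190:390,230:470],(360,300))
o=np.zeros((600,640,3),np.uint8);o[:300]=ims[0][:300];o[300:,:360]=b
cv2.imwrite("pics/p5.png",o);q=ctrl.get_obs();print(q["ee_pos"],q["force"],q["time_s"])
E
```

```text
[ 0.44334366 -0.30787978  0.23301738] [-0.21198109 -0.09500142 -0.41800764] 13.95
```

View pics/p5.png

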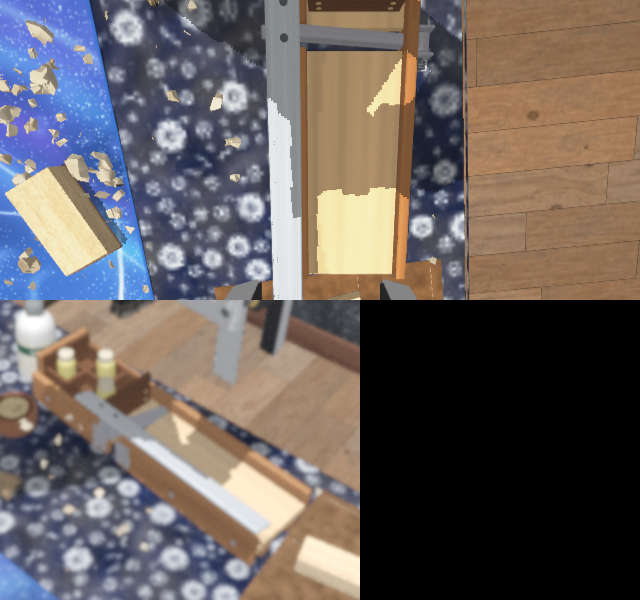

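```bash
python3 -c "
from station import ctrl
print(ctrl.hand_in())"
```

```text
the job is handed in; nothing more can be done
None
```

The rack is home against the end board and the gate has sprung up behind it. The last picture shows two bottles standing clearly and the third mostly hidden by the bar. The job was handed in at about 14 s.

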